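# Lock the autosampler deck with its locating pin

## Robot

A 6-joint arm with a two-finger parallel gripper is mounted at the origin on the work surface. World frame = base frame: x ahead of the robot, y to its left, z up, the work surface at z = 0. Lengths are in m, angles in rad, forces in N, time in s.
With the tool pointing down it reaches from about 0.325 to 0.775 m from the base axis. Payload 5.5 kg.
Tool frame: the origin (TCP) lies between the finger pads; the fingertips stand arm.tips_ahead ahead of it and the grasp point (between the pads) lies 11 mm behind it (arm.tips_ahead is the distance from the TCP to the fingertips, in m); z points along the fingers, x is the direction in which the jaws open and shut, and the axes are right-handed (so a half turn about z gives the same grasp; the last joint's range is limited). The gripper opens to 85 mm and grips with 20 to 120 N. Pads are 22 mm wide; open, the fingers measure 114 mm over their backs; the gripper's body (76 mm by 85 mm) begins 54 mm behind the grasp point. The pads swing forward as they close: fully open they stand 13 mm farther back than shut.
Start: joints at [1.273, 0.091, 1.231, -0, 1.82, -0.057], TCP at [0.143, 0.583, 0.239] pointing down, gripper open.
Joint ranges: [-2.87, 2.87], [-0.86, 2.18], [0.17, 2.46], [-1.51, 4.65], [0.06, 2.69], [-2.65, 2.65]. Speed limits (rad/s): [2.57, 2.57, 3.01, 3.14, 3.14, 3.14].

## Interface

Orientations are given as a unit quaternion [x, y, z, w].
In Python, from workcell import arm gives the robot as it stands.
- The arm moves only by the tool jog_arm, never from a script. Its argument "increments" is a list that holds one entry, the list of rows, each a list of 6 numbers: the shift along the tool's x, y, z in cm, then the turn, a rotation vector about the tool's x, y, z in degrees. In form: [[[dx, dy, dz, rx, ry, rz], ...]]. A call has 1 to 5 rows; each row shifts and turns the commanded pose from where the row before left it, along the tool's axes as they then stand; what a row does not reach is not made up. A row lasts 1/10 s, in which the tool goes at most 50 mm and 8.59 degrees, less where a joint would pass 70% of its speed; a pose out of reach is approached as far as the arm can. A call with a gripper value outside its range is refused whole. "jaw" is the finger opening in cm, from 0 to 8.54, set as the call begins (left out, the last holds). The fingers move at their own pace and stop on an object; the grip force is fixed at half the most. Time passes only in rows, so rows that do not move let the fingers close. It gives the time, the measured TCP pose, the force and the opening at its end, in the units of the state.
- arm.get_obs(): the state, without advancing time (a new reading comes with each control period).
- arm.grab_frame(name): name is "scene" or "side" or "wrist"; returns a dict with "pixels" (400x640x3 uint8, blue, green, red), "depth" (400x640 float32, m along the optical axis (not along the pixel's ray), 0 where there is no reading), "fx", "fy", "cx", "cy" (pixels), "R" (3x3) and "t" (3): a world point X has camera coordinates R X + t; the wrist camera has in their place "T_tool_cam" (4x4, takes a point from camera to tool coordinates, whose origin is the TCP and whose axes are the tool frame's). Camera axes: x right, y down, z forward; pixel columns grow to the right and rows downward; lengths in m; the calibration is good to about 2 mm. A picture is of the moment at which its call begins: read the wrist's pose just before it.
- arm.job_done(): hands the job in, once; it reports no verdict.
The state is a dict: "time": time; "qpos": joint angles; "joint_vel": joint speeds; "joint_torque": joint torques, N m; "tcp_pos": TCP position; "orientation": TCP orientation; "contact_force": force on the tool from outside, world axes, zero at the start; "moment": the same for the moment, N m; "grip_width": opening from 0.0 (shut) to 1.0 (fully open).
Only numpy, scipy, OpenCV 4.12 (cv2) and the standard library are available. Lean on these libraries where they do the work, as an engineer would, in place of code of your own. Each camera call takes 0.05 s, during which the arm holds its last target.

## Task

Take the blue-knobbed locating pin out of the parking block and lock the sampler deck with it: set its tip down on the black bar at either end of the deck's long slot, slide it lightly along the bar until you feel it drop into the unmarked blind hole, push it fully home so the knob sits flush on the deck, and let go. Be gentle: never push the pin against the deck with more than 30 N, and leave everything else where it is.

Things in the scene. Friction and masses are not known exactly. Their poses are not given: they have to be found in the camera images.
- pin: Locating pin, about 70 g: steel shank 10 mm in diameter and 20 mm long with a 1.5 mm chamfered tip, below a round blue knob 24 mm in diameter and 36 mm high. Origin at the centre of the tip's end face, z up along the pin; knob underside at z = 20 mm, knob top at 56 mm. Starts upright in a socket of the parking block, knob resting on the block. Round: its yaw has no meaning.
- pin_tip (a point): The centre of the pin tip's end face (same point as the pin's origin).
- park: Parking block: bare aluminium, 50 x 130 x 30 mm (x, y, z), fixed. Origin at the centre of its underside. Two round sockets 11.5 mm wide, 25 mm deep, open at the top at y = +40 mm (holds the locating pin) and y = -40 mm (holds the black plug). Grip the pin's knob from above with the jaws closing about along the block's x.
- deck: Sampler deck, fixed: low white box 200 x 220 mm (x, y), flat top at z = 25 mm, origin at the centre of its underside. A slot runs along the deck's own y in the 5 mm thick top plate, see slot_mid. From x = +25 mm back a grey tray of small vials stands up to z = 59 mm; the rest of the top is clear. All is rigid: forces rise within a fraction of a millimetre.
- slot_mid (a point): Middle of the slot at the level of the deck's top (deck x = -55, y = 0, z = 25 mm); axes as the deck's. The slot is straight, 13 mm wide, with square ends at 48 mm either way along y. Its floor is a fixed black bar, flat, 5 mm below this point. The tip's centre can be set down 35 to 42 mm from the middle at either end, clear of the hole.
- bar_mid (a point): Point on the bar's flat top in the middle of the slot, 5 mm below slot_mid. On the slot's centre line the bar has one blind hole, 11.5 mm wide (chamfered mouth 14.5 mm), 18 mm deep, black in black, anywhere from y = -29 to +29 mm along the slot, each time elsewhere and not measured. With the pin home, its knob rests on the deck and its tip is 15 mm below this point. The tip's centre can be set down 35 to 42 mm from the middle at either end, clear of the hole.
- plug: Bystander: black plug in the parking block's other socket, 28 mm wide knob 16 mm high; leave it in place. Origin at the tip of its shank, 20 mm below the knob.
- spare_rack: Bystander: loose grey empty vial rack 70 x 110 x 22 mm, origin at the centre of its underside.
- clear_bottle: Bystander: clear bottle with black cap, 54 mm wide, 105 mm high, origin under its centre.
- amber_bottle: Bystander: amber bottle with white cap, 48 mm wide, 95 mm high, origin under its centre.
- vial_a: Bystander: glass vial with blue cap, 25 mm wide, 55 mm high, origin under its centre.
- vial_b: Bystander: glass vial with red cap, 25 mm wide, 55 mm high, origin under its centre.
- driver: Bystander: orange screwdriver lying flat, 170 mm long, along its own x, origin under its middle.
Things that resemble listed ones, but are neither listed nor needed, are in the scene too. What is shaped like the pin but yellow is not meant.

How it is judged:
On the way, in this order (a step that is already met when the one before it is completed fails the run):
1. the pin is lifted clear of the parking block (z of pin_tip in the frame of park above 0.034 m), for 0.1 s.
2. the pin's tip is down on the bar at either end of the slot, at least 32 mm from its middle (x of pin_tip in the frame of deck between -0.06 and -0.05 m and y of pin_tip in the frame of deck between -0.05 and 0.05 m and z of pin_tip in the frame of deck below 0.0225 m and contact force between pin and deck above 0.2 N and (y of pin_tip in the frame of deck above 0.032 m or y of pin_tip in the frame of deck below -0.032 m)), for 0.1 s.
At the end, for the whole second after the job is handed in: The pin stands in the blind hole under the deck's slot, tip at least 13 mm below the black bar's top (knob within 2 mm of flush on the deck), upright within 0.1 rad, at rest and released (x of pin_tip in the frame of deck between -0.06 and -0.05 m and y of pin_tip in the frame of deck between -0.05 and 0.05 m and z of pin_tip in the frame of deck below 0.007 m and angle between pin's own z axis and vertical below 0.1 rad and linear speed of pin below 0.01 m/s and contact force between pin and the fingers below 0.05 N); the robot touches nothing.
It fails at once if the pin is pushed against the deck (its slot, bar or top) with more than 30 N (contact force between pin and deck above 30 N).
It fails at once if a bystander is moved more than 15 mm (distance of any of plug, spare_rack, clear_bottle, amber_bottle, vial_a, vial_b, driver from where it was at the start of the episode above 0.015 m).
It also fails if it takes over 64 s, if anything falls off the work surface, if the arm or the gripper's body presses on something with over 40 N, if the wrist force passes 120 N, or if a joint passes its speed limit or range.

## Working session

There is one attempt and no reset: what is moved stays moved. The work goes in short steps, Python scripts to look and compute and a tool call to move; the robot and the scene stay as the last step left them, time stands still between calls to the robot, and variables do not carry over. Pictures are saved under pics/ and viewed, and the job is handed in when it is done.

Besides the shell and the picture viewer there is one more tool, called after ">>>" by a JSON object that holds its "fn" and its "kwargs", one argument or row to a line. jog_arm: Moves the arm, as the interface text tells. Its arguments: {"type":"object","properties":{"increments":{"type":"array","items":{"type":"array","items":{"type":"array","items":{"type":"number"}}}},"jaw":{"type":"number"}},"required":["increments"]}

```bash
mkdir -p pics; ls; cat > h.py <<'E'
import numpy as np, cv2, pickle
from scipy.spatial.transform import Rotation as Ro
from workcell import arm
def grab(n,fn):
    o=arm.get_obs(); f=arm.grab_frame(n); f['obs']=o
    cv2.imwrite(f'pics/{fn}.png',f['pixels']); pickle.dump(f,open(f'{fn}.pkl','wb')); return f
def cam2w(f):
    if 'R' in f: R=np.array(f['R']);t=np.array(f['t']); return R.T,-R.T@t
    T=np.array(f['T_tool_cam']);o=f['obs'];Rt=Ro.from_quat(o['orientation']).as_matrix()
    return Rt@T[:3,:3], Rt@T[:3,3]+np.array(o['tcp_pos'])
def ray(f,u,v):
    R,c=cam2w(f); d=R@np.array([(u-f['cx'])/f['fx'],(v-f['cy'])/f['fy'],1]); return c,d
def atz(f,u,v,z):
    c,d=ray(f,u,v); return c+d*(z-c[2])/d[2]
def dep(f,u,v):
    c,d=ray(f,u,v); return c+d*f['depth'][int(v),int(u)]
def proj(f,X):
    R,c=cam2w(f); p=R.T@(np.array(X)-c); return f['fx']*p[0]/p[2]+f['cx'],f['fy']*p[1]/p[2]+f['cy']
def crop(f,fn,u0,v0,u1,v1,s):
    cv2.imwrite(f'pics/{fn}.png',cv2.resize(f['pixels'][v0:v1,u0:u1],None,fx=s,fy=s,interpolation=cv2.INTER_CUBIC))
def load(fn): return pickle.load(open(fn+'.pkl','rb'))
E
python3 - <<'E'
from h import *
for n in('scene','side','wrist'): f=grab(n,n+'0')
print(arm.get_obs(), arm.tips_ahead)
E
```

```text
pics
{'time': 0.15, 'qpos': array([ 1.27332428e+00,  9.17066927e-02,  1.23163150e+00, -3.79981196e-06,
        1.81979860e+00, -5.67232289e-02]), 'joint_vel': array([ 1.19445031e-03, -2.63154472e-03, -3.82626245e-03,  2.92017099e-05,
       -1.47354290e-03, -9.71691528e-04]), 'joint_torque': array([ 2.08464000e-03, -4.59373891e+01, -4.18524241e+01,  9.86399272e-06,
        9.58114397e-03,  5.37671497e-05]), 'tcp_pos': array([0.14301406, 0.58249495, 0.23838561]), 'orientation': array([ 7.86902181e-01,  6.17077273e-01, -6.32524522e-04,  4.42729394e-04]), 'contact_force': array([-0.04083587,  0.10116299, -0.80723351]), 'moment': array([-0.0056305 , -0.00845293,  0.07628686]), 'grip_width': 0.9998949056280623} 0.008
```

View pics/scene0.png

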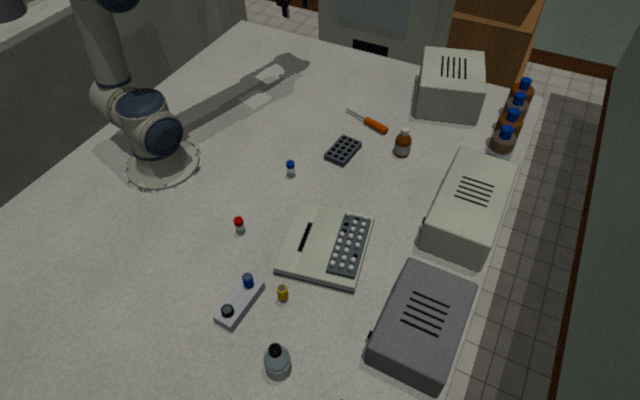

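View pics/side0.png

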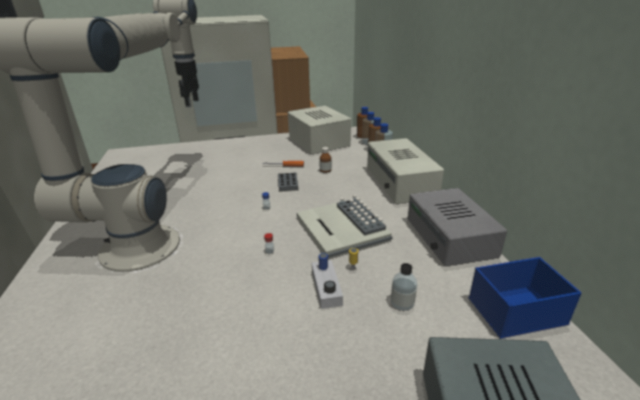

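View pics/wrist0.png

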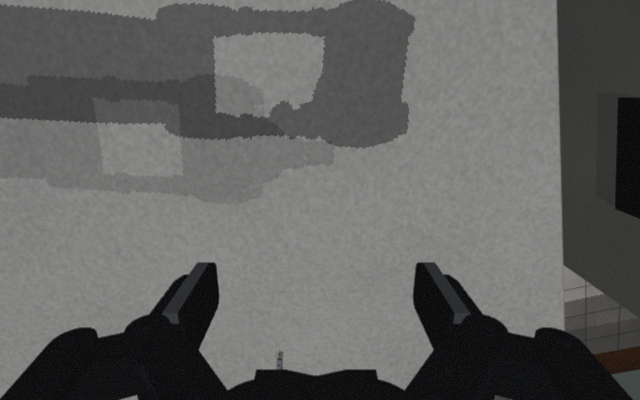

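Candidates for the pin in the scene image:
- Blue knob on the aluminium block (248,281).
- Blue-capped vial_a (290,165).
- Yellow lookalike (283,292).
- Blue-capped bottles (505-525,85-135).
- Black plug (228,311).

By the description it is the knob on the block. I'll check that in a crop and measure.

```bash
python3 - <<'E'
from h import *
f=load('scene0'); crop(f,'c1',205,195,385,335,4.4)
for n,u,v in(('knob',248,278),('plug',228,308),('yellow',283,289),('vialb',239,220),('deckwhite',290,255),('bottle',276,350),('viala',290,165)):
    print(n,dep(f,u,v).round(3))
print('slot ends z.025', atz(f,300,249,.025).round(3),atz(f,309,224,.025).round(3))
E
```

```text
knob [ 0.478 -0.244  0.064]
plug [ 0.474 -0.32   0.048]
yellow [ 0.56  -0.23   0.059]
vialb [ 0.361 -0.11   0.058]
deckwhite [ 0.516 -0.126  0.027]
bottle [ 0.633 -0.372  0.105]
viala [0.376 0.12  0.057]
slot ends z.025 [ 0.528 -0.098  0.025] [ 0.51  -0.019  0.025]
```

View pics/c1.png

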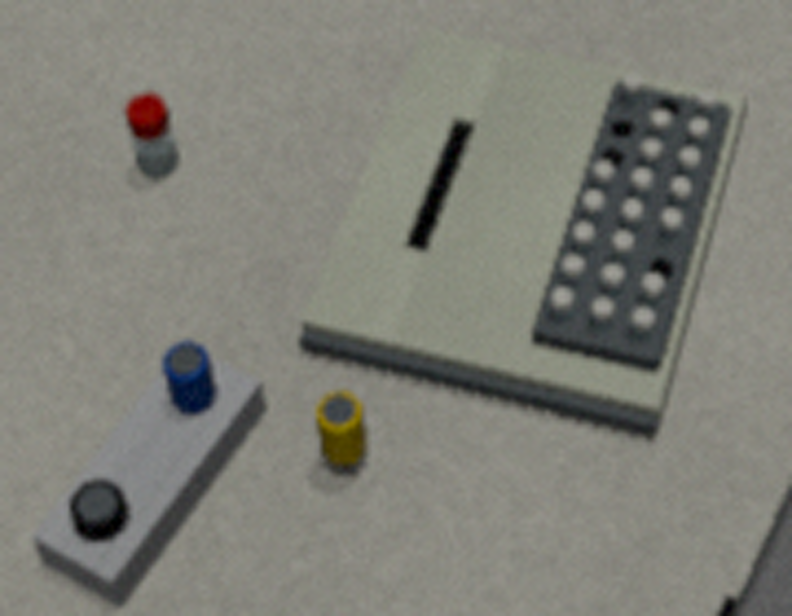

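The choice is confirmed: the blue knob stands on the aluminium block at scene (248,280), and its top height (≈0.064 m) fits. The yellow one stands on the table. Next I swing round on an arc at height, with tool x kept radial.

>>> {"fn": "jog_arm", "kwargs": {
  "increments": [
    [[0,5,-0.5,0,0,5],[0,5,-0.5,0,0,5],[0,5,-0.5,0,0,5],[0,5,-0.5,0,0,5],[0,5,-0.5,0,0,5]]
  ]
}}

```text
time: 0.65
tcp_pos: [0.3706, 0.4821, 0.2635]
orientation: [0.903, 0.431, -0.0, 0.0]
contact_force: [0.2, 0.4, -1.2]
grip_width: 1.002
```

>>> {"fn": "jog_arm", "kwargs": {
  "increments": [
    [[0,5,-0.5,0,0,5],[0,5,-0.5,0,0,5],[0,5,-0.5,0,0,5],[0,5,-0.5,0,0,5],[0,5,-0.5,0,0,5]]
  ]
}}

```text
time: 1.15
tcp_pos: [0.5327, 0.2956, 0.2884]
orientation: [0.974, 0.225, -0.0, 0.0]
contact_force: [0.4, 0.5, 0.7]
grip_width: 1.002
```

>>> {"fn": "jog_arm", "kwargs": {
  "increments": [
    [[0,5,0,0,0,5],[0,5,0,0,0,5],[0,5,0,0,0,5],[0,5,0,0,0,5],[0,5,0,0,0,5]]
  ]
}}

```text
time: 1.65
tcp_pos: [0.6011, 0.0571, 0.2882]
orientation: [1.0, 0.009, -0.001, 0.0]
contact_force: [0.7, 0.1, 0.2]
grip_width: 1.003
```

>>> {"fn": "jog_arm", "kwargs": {
  "increments": [
    [[0,5,0,0,0,2],[0,5,0,0,0,0],[0,3,0,0,0,0],[0,0,0,0,0,0]]
  ]
}}

```text
time: 2.05
tcp_pos: [0.6003, -0.0751, 0.2882]
orientation: [1.0, -0.01, -0.001, 0.001]
contact_force: [-0.4, 1.0, 0.0]
grip_width: 0.999
```

```bash
python3 - <<'E'
from h import *
o=arm.get_obs(); print(o['tcp_pos'],Ro.from_quat(o['orientation']).as_matrix().round(3),o['qpos'],o['contact_force'])
grab('wrist','w1')
E
```

```text
[ 0.60032499 -0.07508359  0.288237  ] [[ 1.    -0.02  -0.001]
 [-0.02  -1.    -0.001]
 [-0.001  0.001 -1.   ]] [-1.79963069e-01  1.22295692e-01  1.11025441e+00 -1.32891068e-03
  1.91022488e+00 -1.60776684e-01] [-0.43797753  0.96525353  0.01316455]
```

View pics/w1.png

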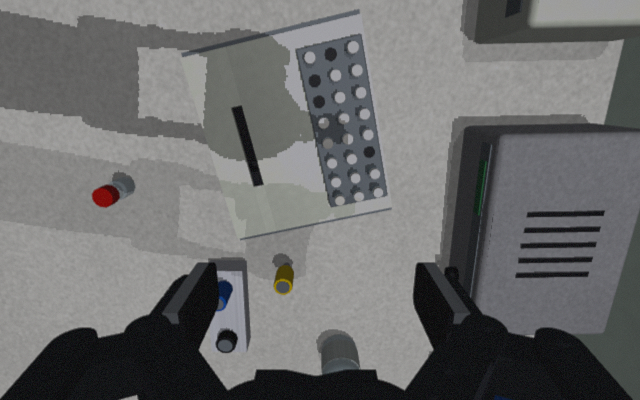

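The wrist image shows the slot from (238,106) to (257,186), the blue knob at (224,292), partly behind a finger, the plug at (227,341) and the yellow pin at (284,280). I'll measure the slot here, then shift left for a clear view of the block.

```bash
python3 - <<'E'
from h import *
f=load('w1'); crop(f,'c2',215,95,280,195,6)
E
```

```text
(no output)
```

View pics/c2.png

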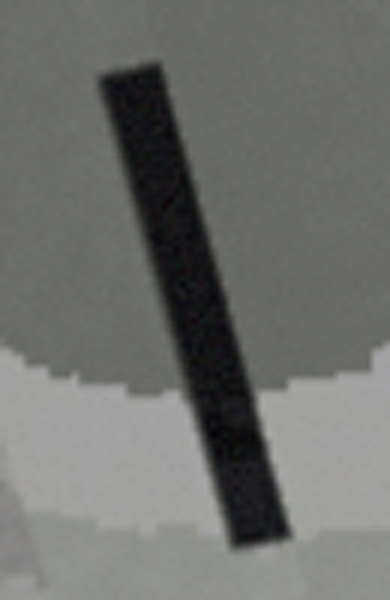

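>>> {"fn": "jog_arm", "kwargs": {
  "increments": [
    [[-4,0,0,0,0,0],[-4,0,0,0,0,0],[-4,3,0,0,0,0],[0,2,0,0,0,0],[0,0,0,0,0,0]]
  ]
}}

```text
time: 2.6
tcp_pos: [0.4793, -0.1194, 0.2893]
orientation: [1.0, -0.007, 0.0, 0.0]
contact_force: [0.0, 0.4, -0.3]
grip_width: 1.001
```

```bash
python3 - <<'E'
from h import *
f=grab('wrist','w2'); print(f['obs']['tcp_pos'])
E
```

```text
[ 0.47934811 -0.11944764  0.28932528]
```

View pics/w2.png

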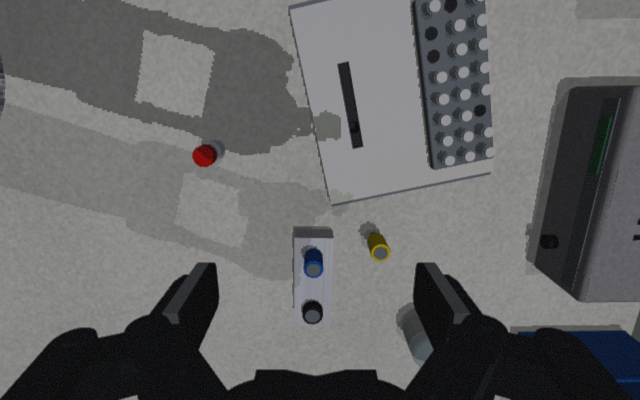

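The blue knob top is at about (314,270), the plug at (312,313), and the slot runs (344,63)–(357,147). There is a darker spot near (354,127). I'll crop both areas, with contrast stretched for the slot.

```bash
python3 - <<'E'
from h import *
f=load('w2'); a=cv2.resize(f['pixels'][220:335,280:350],None,fx=5,fy=5,interpolation=cv2.INTER_CUBIC)
b=f['pixels'][50:165,320:390]; b=cv2.resize(b,None,fx=5,fy=5,interpolation=cv2.INTER_CUBIC)
b2=np.clip(b.astype(float)*4,0,255).astype(np.uint8)
cv2.imwrite('pics/c3.png',np.hstack([a,b[:, :],b2])[:, :1050]) if False else cv2.imwrite('pics/c3.png',cv2.resize(np.hstack([a,b2]),None,fx=1,fy=1))
E
```

```text
(no output)
```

View pics/c3.png

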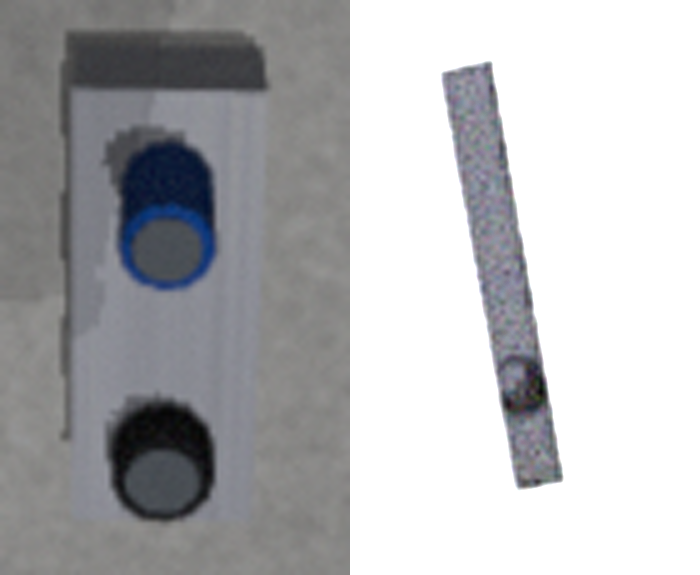

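The stretched crop shows the hole as a round dark patch near pixel (354.4,127), towards the slot's near end. I'll compute positions.

```bash
python3 - <<'E'
from h import *
f=load('w2')
print('cam',cam2w(f)[1].round(3))
pin=atz(f,280+167.5/5,220+246.5/5,.066);plug=atz(f,280+162.5/5,220+483/5,.046)
print('pin',pin.round(4),'plug',plug.round(4),np.linalg.norm((pin-plug)[:2]),np.degrees(np.arctan2(*(pin-plug)[[1,0]])), dep(f,313,270).round(3))
C=[atz(f,320+(x-350)/5,50+y/5,.025) for x,y in((443,73),(492,63),(519,487),(562,478))]
a=(C[0]+C[1])/2;b=(C[2]+C[3])/2
print('slot',a.round(4),b.round(4),np.linalg.norm(a-b),np.linalg.norm(C[0]-C[1]),np.linalg.norm(C[2]-C[3]),'mid',((a+b)/2).round(4),'ydir deg',np.degrees(np.arctan2(*(a-b)[[1,0]])))
h=atz(f,320+172.5/5,50+385/5,.020); u=(a-b)/np.linalg.norm(a-b); print('hole',h.round(4),'along',(h-(a+b)/2)@u,'lat',np.cross(u,h-(a+b)/2)[2])
g=load('w1')
C=[atz(g,215+x/6,95+y/6,.025) for x,y in((99,77),(159,64),(233,549),(291,538))]
a=(C[0]+C[1])/2;b=(C[2]+C[3])/2
print('slot w1',a.round(4),b.round(4),np.linalg.norm(a-b),'mid',((a+b)/2).round(4),np.degrees(np.arctan2(*(a-b)[[1,0]])))
E
```

```text
cam [ 0.479 -0.041  0.423]
pin [ 0.4738 -0.2434  0.066 ] plug [ 0.4709 -0.3249  0.046 ] 0.08152206062145129 87.99198570990289 [ 0.473 -0.244  0.066]
slot [ 0.5105 -0.0139  0.025 ] [ 0.5286 -0.1049  0.025 ] 0.09277656913489492 0.01086410468219948 0.010259294618852381 mid [ 0.5195 -0.0594  0.025 ] ydir deg 101.21329751624795
hole [ 0.5244 -0.0828  0.02  ] along -0.023902578133230264 lat -0.0002693028694305327
slot w1 [ 0.5104 -0.0128  0.025 ] [ 0.5288 -0.1058  0.025 ] 0.09477529870354497 mid [ 0.5196 -0.0593  0.025 ] 101.18773006434573
```

Two views agree:
- **Slot:** middle at (0.5195,-0.0594), deck y axis at 101.2°.
- **Hole:** about -24 mm along the slot.
- **Pin:** at (0.474,-0.243), 81.5 mm from the plug (80 expected).

Next I go above the pin.

>>> {"fn": "jog_arm", "kwargs": {
  "increments": [
    [[-0.4,4,0,0,0,0],[0,4.4,3,0,0,0],[0,4,5,0,0,1],[0,0,3,0,0,0],[0,0,0,0,0,0]]
  ]
}}

```text
time: 3.15
tcp_pos: [0.4734, -0.2299, 0.1857]
orientation: [1.0, -0.015, -0.004, -0.003]
contact_force: [-0.5, 0.1, -0.4]
grip_width: 0.998
```

```bash
python3 - <<'E'
from h import *
f=grab('wrist','w3'); o=f['obs'];print(o['tcp_pos'],Ro.from_quat(o['orientation']).as_matrix().round(3)); crop(f,'c4',210,200,430,400,3.5)
E
```

```text
[ 0.47335557 -0.22992278  0.18572976] [[ 0.999 -0.031 -0.009]
 [-0.031 -1.     0.006]
 [-0.009 -0.006 -1.   ]]
```

View pics/c4.png

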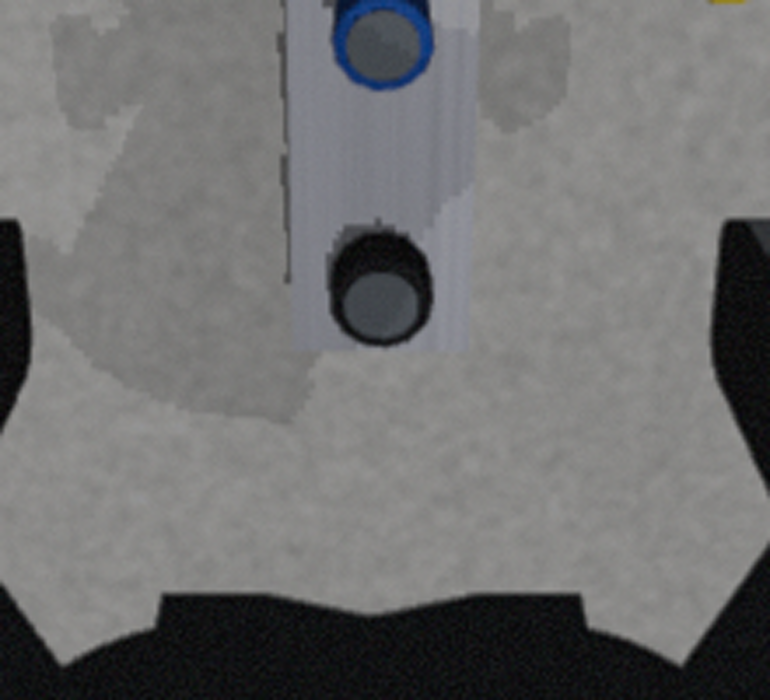

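```bash
python3 - <<'E'
from h import *
f=load('w3')
print(atz(f,210+383/3.5,200+45/3.5,.066).round(4),atz(f,210+379/3.5,200+304/3.5,.046).round(4))
o=arm.get_obs();print(o['tcp_pos'],Ro.from_quat(o['orientation']).as_matrix().round(4),o['joint_vel'])
E
```

```text
[ 0.4736 -0.2439  0.066 ] [ 0.4703 -0.3237  0.046 ]
[ 0.47433466 -0.23003563  0.18931787] [[ 0.9995 -0.0301 -0.0046]
 [-0.0301 -0.9995  0.0035]
 [-0.0047 -0.0033 -1.    ]] [ 0.01002261 -0.0394256  -0.07856904 -0.00169573  0.01605115 -0.00550355]
```

>>> {"fn": "jog_arm", "kwargs": {
  "increments": [
    [[0,0,0,0,0,0]]
  ]
}}

```text
time: 3.3
tcp_pos: [0.4757, -0.2307, 0.1938]
orientation: [1.0, -0.015, 0.001, 0.0]
contact_force: [1.2, 0.4, -0.7]
grip_width: 0.998
```

```bash
python3 - <<'E'
from h import *
f=grab('wrist','w4')
o=f['obs'];print(o['tcp_pos'],Ro.from_quat(o['orientation']).as_matrix().round(4),o['joint_vel'])
crop(f,'c5',210,180,430,380,3.5)
E
```

```text
[ 0.47568371 -0.23067799  0.1937727 ] [[ 9.996e-01 -2.940e-02  2.000e-03]
 [-2.940e-02 -9.996e-01 -6.000e-04]
 [ 2.000e-03  6.000e-04 -1.000e+00]] [ 0.00058014 -0.01852191 -0.02256715 -0.00242183 -0.00523959 -0.00295648]
```

View pics/c5.png

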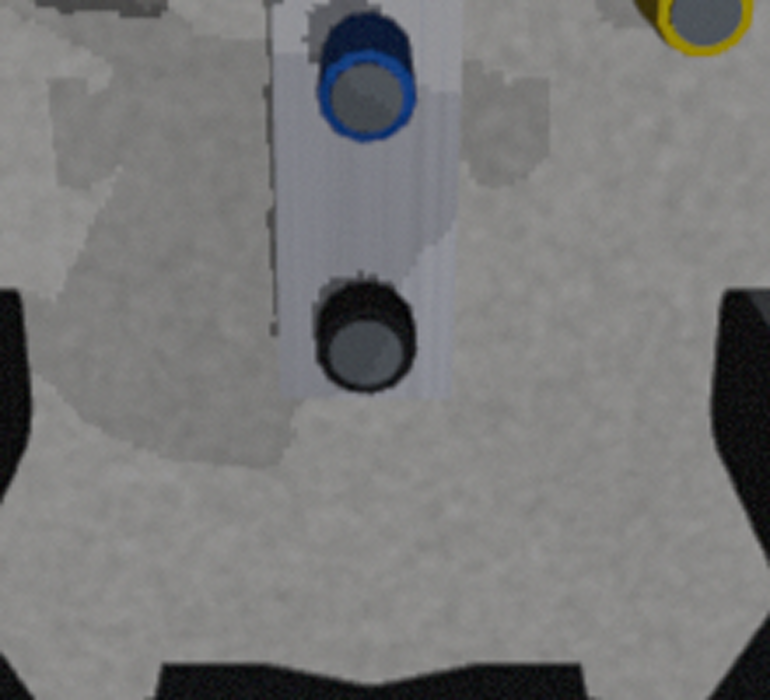

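Small settling after fast rows; I'll use gentler rows. Correcting sideways and descending.

>>> {"fn": "jog_arm", "kwargs": {
  "increments": [
    [[-0.16,1.3,0.5,0,0,0],[0,0,2.5,0,0,0],[0,0,2.5,0,0,0],[0,0,2.5,0,0,0],[0,0,0,0,0,0]]
  ]
}}

```text
time: 3.85
tcp_pos: [0.4711, -0.2442, 0.1088]
orientation: [1.0, -0.016, -0.002, -0.001]
contact_force: [0.0, 0.6, 0.7]
grip_width: 1.0
```

>>> {"fn": "jog_arm", "kwargs": {
  "increments": [
    [[0,0,0,0,0,0],[0,0,0,0,0,0]]
  ]
}}

```text
time: 4.05
tcp_pos: [0.4734, -0.2453, 0.1143]
orientation: [1.0, -0.016, 0.002, 0.001]
contact_force: [-0.1, 0.3, 1.4]
grip_width: 0.999
```

```bash
python3 - <<'E'
from h import *
f=grab('wrist','w5')
f2=load('w4');print(atz(f2,210+367/3.5,180+94/3.5,.066).round(4))
o=f['obs'];print(o['tcp_pos'],Ro.from_quat(o['orientation']).as_matrix().round(4))
E
```

```text
[ 0.4736 -0.2431  0.066 ]
[ 0.47344706 -0.24533676  0.11430511] [[ 0.9995 -0.0313  0.0031]
 [-0.0313 -0.9995 -0.002 ]
 [ 0.0031  0.0019 -1.    ]]
```

View pics/w5.png

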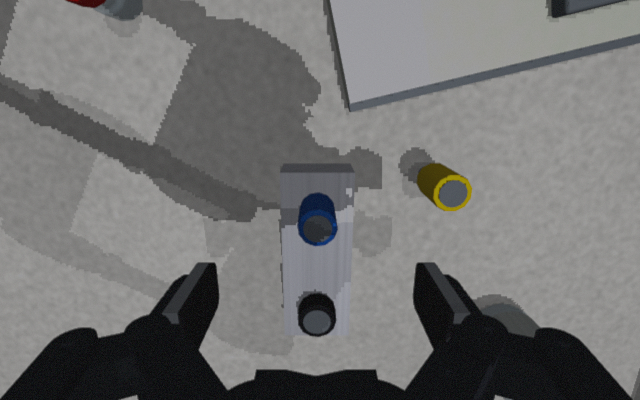

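>>> {"fn": "jog_arm", "kwargs": {
  "increments": [
    [[0,-0.15,1.5,0,0,0],[0,0,1.5,0,0,0],[0,0,1.5,0,0,0],[0,0,1,0,0,0],[0,0,0.5,0,0,0]]
  ]
}}

```text
time: 4.6
tcp_pos: [0.4716, -0.2426, 0.0494]
orientation: [1.0, -0.016, -0.001, -0.001]
contact_force: [0.4, 0.4, 0.5]
grip_width: 0.996
```

>>> {"fn": "jog_arm", "kwargs": {
  "increments": [
    [[0,0,0,0,0,0],[0,0,0,0,0,0],[0,0,0,0,0,0]]
  ]
}}

```text
time: 4.9
tcp_pos: [0.473, -0.2434, 0.0527]
orientation: [1.0, -0.016, 0.001, 0.0]
contact_force: [0.7, -0.4, -0.4]
grip_width: 1.0
```

```bash
python3 - <<'E'
from h import *
f=grab('wrist','w6')
o=f['obs'];print(o['tcp_pos'],Ro.from_quat(o['orientation']).as_matrix().round(4))
E
```

```text
[ 0.47301453 -0.24338327  0.05268124] [[ 9.995e-01 -3.130e-02  1.300e-03]
 [-3.130e-02 -9.995e-01 -7.000e-04]
 [ 1.300e-03  7.000e-04 -1.000e+00]]
```

View pics/w6.png

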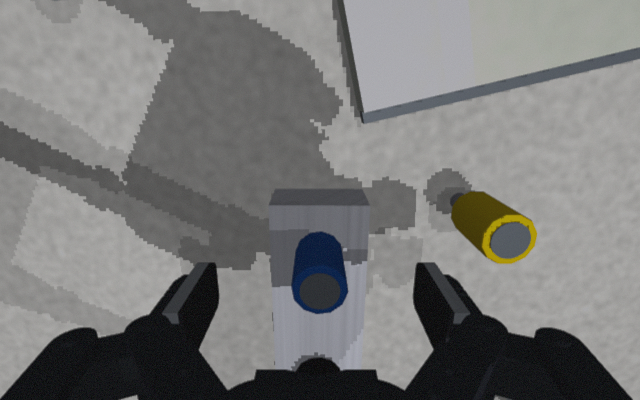

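The knob top at (320,291) sits midway between the fingertips (217 and 414 px). Last 7 mm down, then close.

>>> {"fn": "jog_arm", "kwargs": {
  "increments": [
    [[0.06,0,0.4,0,0,0],[0,0,0.3,0,0,0],[0,0,0,0,0,0],[0,0,0,0,0,0]]
  ]
}}

```text
time: 5.35
tcp_pos: [0.4731, -0.2431, 0.0446]
orientation: [1.0, -0.016, -0.0, -0.0]
contact_force: [0.1, 0.2, -0.6]
grip_width: 0.999
```

>>> {"fn": "jog_arm", "kwargs": {
  "increments": [
    [[0,0,0,0,0,0],[0,0,0,0,0,0],[0,0,0,0,0,0],[0,0,0,0,0,0],[0,0,0,0,0,0]]
  ],
  "jaw": 1.8
}}

```text
time: 5.85
tcp_pos: [0.4736, -0.2433, 0.0453]
orientation: [1.0, -0.016, 0.001, 0.0]
contact_force: [1.5, -0.6, -0.3]
grip_width: 0.26
```

>>> {"fn": "jog_arm", "kwargs": {
  "increments": [
    [[0,0,0,0,0,0],[0,0,0,0,0,0],[0,0,0,0,0,0],[0,0,0,0,0,0],[0,0,0,0,0,0]]
  ]
}}

```text
time: 6.35
tcp_pos: [0.4736, -0.2433, 0.0452]
orientation: [1.0, -0.016, 0.001, 0.0]
contact_force: [3.7, -0.3, 2.3]
grip_width: 0.262
```

Gripping (stopped at about 22 mm while commanded 18). Lift.

>>> {"fn": "jog_arm", "kwargs": {
  "increments": [
    [[0,0,-1,0,0,0],[0,0,-2,0,0,0],[0,0,-2.5,0,0,0],[0,0,-2.5,0,0,0],[0,0,-1,0,0,0]]
  ],
  "jaw": 0.8
}}

```text
time: 6.85
tcp_pos: [0.4733, -0.2435, 0.1369]
orientation: [1.0, -0.016, 0.001, 0.001]
contact_force: [0.7, -0.3, -1.2]
grip_width: 0.26
```

>>> {"fn": "jog_arm", "kwargs": {
  "increments": [
    [[0,0,0,0,0,0],[0,0,0,0,0,0],[0,0,0,0,0,0]]
  ]
}}

```text
time: 7.15
tcp_pos: [0.4723, -0.2427, 0.1327]
orientation: [1.0, -0.016, -0.002, -0.001]
contact_force: [0.2, 0.6, -0.5]
grip_width: 0.264
```

```bash
python3 - <<'E'
from h import *
f=grab('wrist','w7');s=grab('side','s7');g=grab('scene','sc7')
o=f['obs'];print(o['tcp_pos'],Ro.from_quat(o['orientation']).as_matrix().round(4),o['contact_force'],o['grip_width'])
for q in(s,g): print(proj(q,np.array(o['tcp_pos'])-[0,0,.0352]),proj(q,np.array(o['tcp_pos'])+[0,0,.021]))
u,v=proj(s,o['tcp_pos']);u=int(u);v=int(v)
a=cv2.resize(s['pixels'][v-40:v+40,u-35:u+35],(525,600),interpolation=cv2.INTER_CUBIC)
cv2.imwrite('pics/c7.png',a)
E
```

```text
[ 0.4723411  -0.24270362  0.13271728] [[ 0.9995 -0.0314 -0.003 ]
 [-0.0314 -0.9995  0.0017]
 [-0.003  -0.0016 -1.    ]] [ 0.18721674  0.5592115  -0.50481989] 0.2641947183607207
(np.float64(321.92171511735626), np.float64(244.84868744823)) (np.float64(321.468337645817), np.float64(224.7886876336782))
(np.float64(244.27466526062022), np.float64(268.4460236569886)) (np.float64(240.53748221799856), np.float64(253.87413593671116))
```

View pics/w7.png

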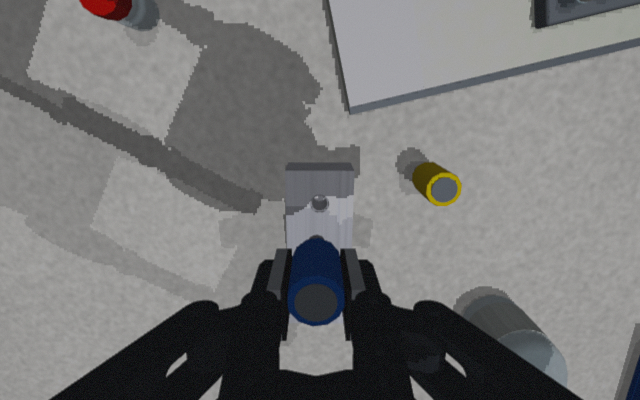

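View pics/c7.png

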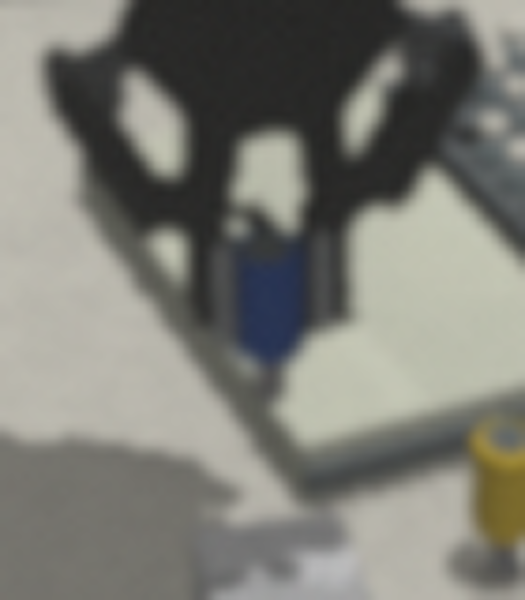

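Pin is held upright and its socket at (320,203) is empty. I'll measure the knob's top centre relative to the tool.

```bash
python3 - <<'E'
from h import *
f=load('w7');o=f['obs'];t=np.array(o['tcp_pos'])
crop(f,'c8',260,220,380,340,5)
for uv in((316,301),): 
    p=atz(f,*uv,t[2]+.0208); print(Ro.from_quat(o['orientation']).as_matrix().T@(p-t))
    print(dep(f,*uv)-t)
E
```

```text
[-0.00121662 -0.00029196 -0.02079597]
[-0.001172   -0.00049649  0.01964524]
```

View pics/c8.png

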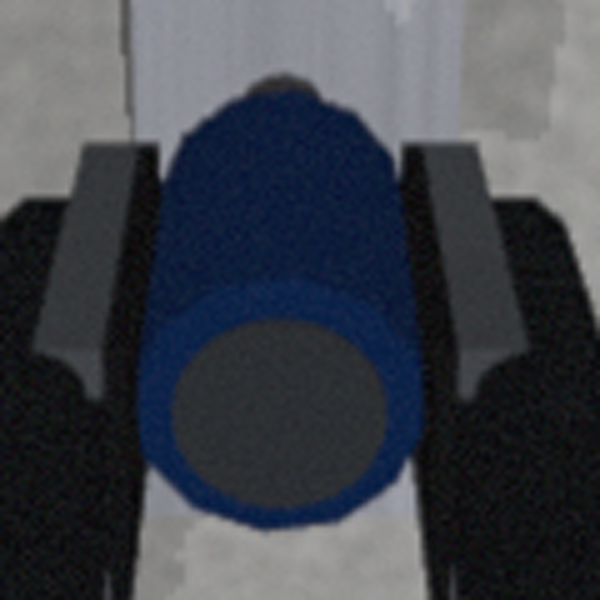

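In the camera the pin sits 1.2 mm toward tool −x of the TCP, yet midway between the jaws, so that is a camera bias that the slot measurement shares. I'll aim the pin relative to the camera-measured slot and turn the tool 13° to line up with the deck.

>>> {"fn": "jog_arm", "kwargs": {
  "increments": [
    [[0,-3,0,0,0,-6.5],[2,-3,0,0,0,-6.5],[2,-3,0,0,0,0],[0,-3,0,0,0,0],[0,0,0,0,0,0]]
  ]
}}

```text
time: 7.8
tcp_pos: [0.4993, -0.1158, 0.1343]
orientation: [0.995, 0.1, -0.0, -0.001]
contact_force: [0.8, -0.1, -0.4]
grip_width: 0.262
```

>>> {"fn": "jog_arm", "kwargs": {
  "increments": [
    [[0,0,0,0,0,0],[0,0,0,0,0,0],[0,0,0,0,0,0]]
  ]
}}

```text
time: 8.1
tcp_pos: [0.4994, -0.1199, 0.1347]
orientation: [0.995, 0.097, -0.0, 0.0]
contact_force: [-0.2, -0.7, -0.9]
grip_width: 0.262
```

```bash
cat >> h.py <<'E'
SM=np.array([.5195,-.0594]);U=np.array([np.cos(np.radians(101.2)),np.sin(np.radians(101.2))])
def plan(along,off=(-.0012,-.0003)):
    o=arm.get_obs();R=Ro.from_quat(o['orientation']).as_matrix();t=np.array(o['tcp_pos'])
    tg=SM+along*U; want=np.array([*tg,t[2]])-R@np.array([*off,0]); 
    print('tcp',t.round(4),'F',np.array(o['contact_force']).round(1),'move tool cm',(R.T@(want-t)*100).round(3),'yaw',np.degrees(np.arctan2(R[1,0],R[0,0])).round(2),'tilt',R[:2,2].round(4), 'tipz',(t[2]-.0352).round(4),'along',((t+R@np.array([*off,0]))[:2]-SM)@U)
E
python3 - <<'E'
from h import *
plan(-.038)
E
```

```text
tcp [ 0.4994 -0.1199  0.1347] F [-0.2 -0.7 -0.9] move tool cm [ 3.261e+00 -1.715e+00 -1.000e-03] yaw 11.12 tilt [-0.0002 -0.0002] tipz 0.0995 along -0.055103849504818135
```

>>> {"fn": "jog_arm", "kwargs": {
  "increments": [
    [[1.6,-0.8,0.5,0,0,0],[1.66,-0.9,1.5,0,0,0],[0,0,1.5,0,0,0],[0,0,1,0,0,0],[0,0,0,0,0,0]]
  ]
}}

```text
time: 8.6
tcp_pos: [0.5266, -0.0964, 0.0873]
orientation: [0.995, 0.097, -0.002, -0.001]
contact_force: [-0.3, -0.1, -1.8]
grip_width: 0.263
```

>>> {"fn": "jog_arm", "kwargs": {
  "increments": [
    [[0,0,0,0,0,0],[0,0,0,0,0,0],[0,0,0,0,0,0]]
  ]
}}

```text
time: 8.9
tcp_pos: [0.5285, -0.0962, 0.0909]
orientation: [0.995, 0.097, 0.001, 0.0]
contact_force: [-0.3, 0.9, -0.7]
grip_width: 0.26
```

```bash
python3 - <<'E'
from h import *
plan(-.038); f=grab('wrist','w9'); s=grab('side','s9'); g=grab('scene','sc9')
print(proj(s,f['obs']['tcp_pos']),proj(g,f['obs']['tcp_pos']))
E
```

```text
tcp [ 0.5285 -0.0962  0.0909] F [-0.3  0.9 -0.7] move tool cm [-0.048  0.043 -0.   ] yaw 11.18 tilt [ 0.0016 -0.0004] tipz 0.0557 along -0.03756964782163679
(np.float64(330.5569496321039), np.float64(213.06048098474076)) (np.float64(299.2229059141851), np.float64(232.21480956270054))
```

View pics/w9.png

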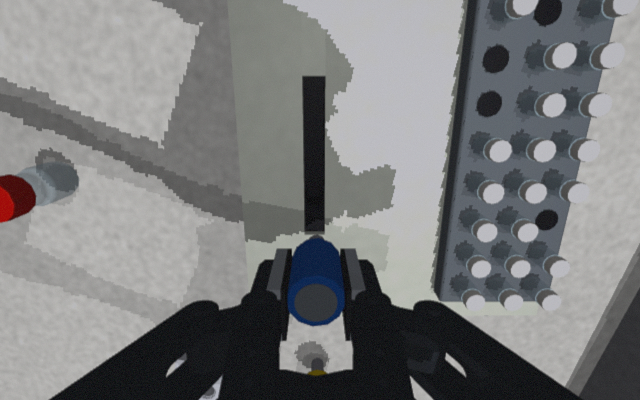

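The slot's centre line is at u≈313 (top) to 315 (bottom), with the pin just below its near end. Checking the lateral offset in tool axes.

```bash
python3 - <<'E'
from h import *
f=load('w9');o=f['obs'];t=np.array(o['tcp_pos']);R=Ro.from_quat(o['orientation']).as_matrix()
a=cv2.resize(f['pixels'][70:240,290:340],None,fx=3.5,fy=3.5,interpolation=cv2.INTER_CUBIC)
b=cv2.resize(f['pixels'][230:330,275:360],None,fx=5.9,fy=5.95,interpolation=cv2.INTER_CUBIC)
cv2.imwrite('pics/c9.png',np.hstack([a,b[:a.shape[0]]]))
gr=f['pixels'].sum(2).astype(int)
for v in (85,110,140,170,200,225):
    r=gr[v,290:340]; th=(r.max()+r.min())/2; i=np.where(r<th*.7)[0]; l,rr=290+i[0],291+i[-1]
    z=.025; P=[R.T@(atz(f,x-.5,v,z)-t) for x in(l,rr)]
    print(v,l,rr,P[0][:2].round(4),P[1][:2].round(4),((P[0]+P[1])/2)[:2].round(4))
for v in(76,232): print(v,R.T@(atz(f,314,v,.025)-t))
E
```

```text
85 303 325 [-0.0087 -0.0813] [ 0.0036 -0.0813] [-0.0025 -0.0813]
110 303 325 [-0.0089 -0.0678] [ 0.0037 -0.0678] [-0.0026 -0.0678]
140 303 325 [-0.0091 -0.0508] [ 0.0038 -0.0508] [-0.0026 -0.0508]
170 304 325 [-0.0087 -0.0328] [ 0.004  -0.0328] [-0.0024 -0.0328]
200 305 324 [-0.0083 -0.0138] [ 0.0035 -0.0138] [-0.0024 -0.0138]
225 304 324 [-0.0091  0.0029] [0.0036 0.0029] [-0.0028  0.0029]
76 [-0.00224268 -0.08606086  0.06579354]
232 [-0.00247822  0.00772076  0.06586325]
```

View pics/c9.png

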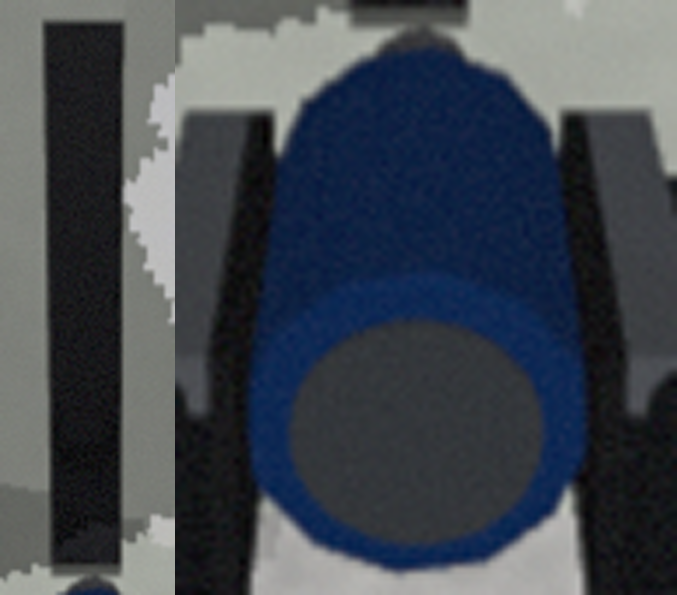

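Closest view: slot centre at tool x −2.6 mm, pin at about −1.4 mm, so I shift −1.0 mm and drop to just above the deck.

>>> {"fn": "jog_arm", "kwargs": {
  "increments": [
    [[-0.1,0,0.5,0,0,0],[0,0,1,0,0,0],[0,0,0.7,0,0,0],[0,0,0,0,0,0],[0,0,0,0,0,0]]
  ]
}}

```text
time: 9.55
tcp_pos: [0.5269, -0.096, 0.0672]
orientation: [0.995, 0.098, -0.001, -0.0]
contact_force: [-0.6, 0.5, -0.8]
grip_width: 0.262
```

>>> {"fn": "jog_arm", "kwargs": {
  "increments": [
    [[0,0,0,0,0,0],[0,0,0,0,0,0]]
  ]
}}

```text
time: 9.75
tcp_pos: [0.5275, -0.0961, 0.0683]
orientation: [0.995, 0.098, 0.0, 0.0]
contact_force: [-0.6, 0.1, -1.2]
grip_width: 0.262
```

```bash
python3 - <<'E'
from h import *
plan(-.038); f=grab('wrist','w10')
o=f['obs'];t=np.array(o['tcp_pos']);R=Ro.from_quat(o['orientation']).as_matrix()
gr=f['pixels'].sum(2).astype(int)
for v in (60,90,120,150,180,200):
    r=gr[v,285:345]; th=(r.max()+r.min())/2; i=np.where(r<th*.7)[0]; l,rr=285+i[0],286+i[-1]
    P=[R.T@(atz(f,x-.5,v,.025)-t) for x in(l,rr)]
    print(v,l,rr,((P[0]+P[1])/2)[:2].round(4),(P[1]-P[0])[0].round(4))
cv2.imwrite('pics/c10.png',cv2.resize(f['pixels'][160:330,260:375],None,fx=3.5,fy=3.5,interpolation=cv2.INTER_CUBIC))
s=grab('side','s10');u,v=map(int,proj(s,t)); cv2.imwrite('pics/d10.png',cv2.resize(s['pixels'][v-30:v+40,u-40:u+40],None,fx=7,fy=7,interpolation=cv2.INTER_CUBIC))
E
```

```text
tcp [ 0.5275 -0.0961  0.0683] F [-0.6  0.1 -1.2] move tool cm [ 0.049  0.073 -0.   ] yaw 11.21 tilt [ 0.0007 -0.0002] tipz 0.0331 along -0.03727124179173647Traceback (most recent call last):
  File "<stdin>", line 6, in <module>
IndexError: index 0 is out of bounds for axis 0 with size 0
```

```bash
python3 - <<'E'
from h import *
f=load('w10')
o=f['obs'];t=np.array(o['tcp_pos']);R=Ro.from_quat(o['orientation']).as_matrix()
gr=f['pixels'].sum(2).astype(int)
for v in (70,90,120,150,180,200,215):
    r=gr[v,285:345]; i=np.where(r<r.max()*.35)[0]
    if len(i)==0: print(v,r.min(),r.max()); continue
    l,rr=285+i[0],286+i[-1]
    P=[R.T@(atz(f,x-.5,v,.025)-t) for x in(l,rr)]
    print(v,l,rr,((P[0]+P[1])/2)[:2].round(4),(P[1]-P[0])[0].round(4))
cv2.imwrite('pics/c10.png',cv2.resize(f['pixels'][160:330,260:375],None,fx=3.5,fy=3.5,interpolation=cv2.INTER_CUBIC))
s=grab('side','s10');u,v=map(int,proj(s,t)); cv2.imwrite('pics/d10.png',cv2.resize(s['pixels'][v-30:v+40,u-40:u+40],None,fx=7,fy=7,interpolation=cv2.INTER_CUBIC))
E
```

```text
70 376 412
90 304 328 [-0.0014 -0.0786] 0.0119
120 304 328 [-0.0014 -0.0641] 0.0123
150 304 328 [-0.0015 -0.0487] 0.0126
180 305 327 [-0.0015 -0.0325] 0.0119
200 305 327 [-0.0015 -0.0211] 0.0121
215 305 327 [-0.0015 -0.0123] 0.0123
```

View pics/c10.png

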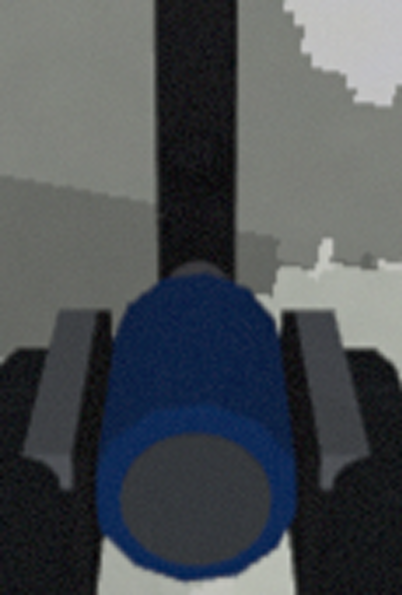

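View pics/d10.png

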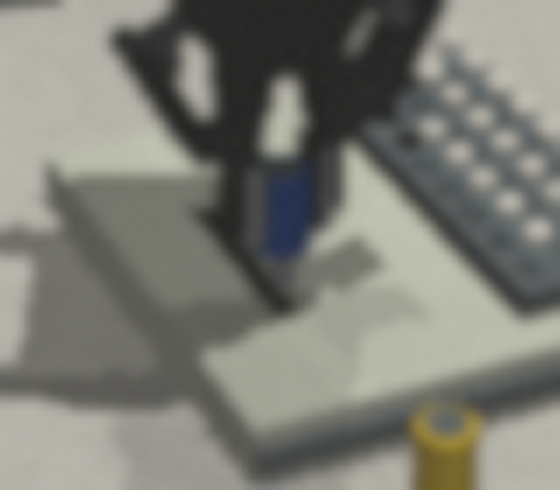

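Aligned: slot mid at u≈315.9 (tool x −1.5 mm), pin −1.3 mm, shank tip at crop (199,270) within the slot 157–236. Descending into the slot and then creeping down.

>>> {"fn": "jog_arm", "kwargs": {
  "increments": [
    [[0,0,0.3,0,0,0],[0,0,0.3,0,0,0],[0,0,0.2,0,0,0],[0,0,0,0,0,0],[0,0,0,0,0,0]]
  ]
}}

```text
time: 10.35
tcp_pos: [0.5271, -0.096, 0.0597]
orientation: [0.995, 0.098, -0.0, -0.0]
contact_force: [-0.2, 0.2, -0.4]
grip_width: 0.262
```

>>> {"fn": "jog_arm", "kwargs": {
  "increments": [
    [[0,0,0.1,0,0,0],[0,0,0.1,0,0,0],[0,0,0.05,0,0,0],[0,0,0,0,0,0],[0,0,0,0,0,0]]
  ]
}}

```text
time: 10.85
tcp_pos: [0.5272, -0.0961, 0.0573]
orientation: [0.995, 0.098, -0.0, 0.0]
contact_force: [0.1, 1.3, -1.3]
grip_width: 0.262
```

>>> {"fn": "jog_arm", "kwargs": {
  "increments": [
    [[0,0,0.03,0,0,0],[0,0,0.03,0,0,0],[0,0,0.03,0,0,0],[0,0,0,0,0,0]]
  ]
}}

```text
time: 11.25
tcp_pos: [0.5272, -0.0961, 0.0564]
orientation: [0.995, 0.098, -0.0, -0.0]
contact_force: [-0.6, 0.3, -1.6]
grip_width: 0.258
```

>>> {"fn": "jog_arm", "kwargs": {
  "increments": [
    [[0,0,0.03,0,0,0],[0,0,0.03,0,0,0],[0,0,0,0,0,0]]
  ]
}}

```text
time: 11.55
tcp_pos: [0.5272, -0.0961, 0.0557]
orientation: [0.995, 0.098, -0.0, -0.0]
contact_force: [0.5, 0.5, 0.4]
grip_width: 0.258
```

>>> {"fn": "jog_arm", "kwargs": {
  "increments": [
    [[0,0,0.03,0,0,0],[0,0,0,0,0,0]]
  ]
}}

```text
time: 11.75
tcp_pos: [0.5272, -0.096, 0.0555]
orientation: [0.995, 0.098, -0.0, -0.0]
contact_force: [0.4, -0.6, -0.2]
grip_width: 0.26
```

>>> {"fn": "jog_arm", "kwargs": {
  "increments": [
    [[0,0,0.03,0,0,0],[0,0,0,0,0,0]]
  ]
}}

```text
time: 11.95
tcp_pos: [0.5272, -0.0961, 0.0552]
orientation: [0.995, 0.098, 0.0, 0.0]
contact_force: [0.5, 0.2, -1.4]
grip_width: 0.26
```

>>> {"fn": "jog_arm", "kwargs": {
  "increments": [
    [[0,0,0.02,0,0,0],[0,0,0,0,0,0]]
  ]
}}

```text
time: 12.15
tcp_pos: [0.5272, -0.0961, 0.0552]
orientation: [0.995, 0.098, 0.0, 0.0]
contact_force: [-1.1, -0.6, -0.3]
grip_width: 0.261
```

>>> {"fn": "jog_arm", "kwargs": {
  "increments": [
    [[0,0,0.02,0,0,0],[0,0,0,0,0,0]]
  ]
}}

```text
time: 12.35
tcp_pos: [0.5272, -0.0961, 0.0551]
orientation: [0.995, 0.098, 0.0, 0.0]
contact_force: [-0.6, -0.5, 1.5]
grip_width: 0.26
```

>>> {"fn": "jog_arm", "kwargs": {
  "increments": [
    [[0,0,0.02,0,0,0],[0,0,0,0,0,0]]
  ]
}}

```text
time: 12.55
tcp_pos: [0.5273, -0.0961, 0.0551]
orientation: [0.995, 0.098, 0.0, 0.0]
contact_force: [-2.3, 0.4, 3.6]
grip_width: 0.262
```

>>> {"fn": "jog_arm", "kwargs": {
  "increments": [
    [[0,0,0.02,0,0,0],[0,0,0,0,0,0]]
  ]
}}

```text
time: 12.75
tcp_pos: [0.5273, -0.0961, 0.055]
orientation: [0.995, 0.098, 0.0, 0.0]
contact_force: [-2.3, -0.6, 5.1]
grip_width: 0.264
```

Contact at TCP z 0.0551, exactly as expected, with a steady 4–5 N. Now slide along deck +y (tool −y).

>>> {"fn": "jog_arm", "kwargs": {
  "increments": [
    [[0,-0.1,0,0,0,0],[0,-0.1,0,0,0,0],[0,-0.1,0,0,0,0],[0,-0.1,0,0,0,0],[0,0,0,0,0,0]]
  ]
}}

```text
time: 13.25
tcp_pos: [0.5271, -0.0924, 0.055]
orientation: [0.995, 0.098, 0.001, 0.001]
contact_force: [1.1, -4.6, 5.1]
grip_width: 0.263
```

>>> {"fn": "jog_arm", "kwargs": {
  "increments": [
    [[0,-0.1,0,0,0,0],[0,-0.1,0,0,0,0],[0,-0.1,0,0,0,0],[0,0,0,0,0,0]]
  ]
}}

```text
time: 13.65
tcp_pos: [0.5265, -0.0894, 0.055]
orientation: [0.995, 0.098, 0.001, 0.001]
contact_force: [0.8, -2.6, 6.1]
grip_width: 0.264
```

>>> {"fn": "jog_arm", "kwargs": {
  "increments": [
    [[0,-0.1,0,0,0,0],[0,-0.1,0,0,0,0],[0,0,0,0,0,0]]
  ]
}}

```text
time: 13.95
tcp_pos: [0.5261, -0.0874, 0.055]
orientation: [0.995, 0.098, 0.001, 0.0]
contact_force: [0.7, -3.4, 5.5]
grip_width: 0.261
```

>>> {"fn": "jog_arm", "kwargs": {
  "increments": [
    [[0,-0.1,0,0,0,0],[0,-0.1,0,0,0,0],[0,0,0,0,0,0]]
  ]
}}

```text
time: 14.25
tcp_pos: [0.5255, -0.0852, 0.0547]
orientation: [0.995, 0.098, 0.001, 0.0]
contact_force: [2.1, -2.2, 4.8]
grip_width: 0.26
```

```bash
python3 - <<'E'
from h import *
plan(-.0239)
E
```

```text
tcp [ 0.5255 -0.0852  0.0547] F [ 2.1 -2.2  4.8] move tool cm [ 0.035 -0.224 -0.   ] yaw 11.21 tilt [ 0.0011 -0.0001] tipz 0.0195 along -0.026143716695461016
```

z is starting to drop (0.0547). On toward the hole centre.

>>> {"fn": "jog_arm", "kwargs": {
  "increments": [
    [[0,-0.1,0.02,0,0,0],[0,0,0,0,0,0]]
  ]
}}

```text
time: 14.45
tcp_pos: [0.5252, -0.0842, 0.0544]
orientation: [0.995, 0.098, 0.0, 0.0]
contact_force: [1.1, -2.8, 4.8]
grip_width: 0.264
```

>>> {"fn": "jog_arm", "kwargs": {
  "increments": [
    [[0,-0.1,0.02,0,0,0],[0,0,0,0,0,0]]
  ]
}}

```text
time: 14.65
tcp_pos: [0.5237, -0.0823, 0.0525]
orientation: [0.995, 0.098, -0.001, -0.001]
contact_force: [0.7, -0.3, -1.3]
grip_width: 0.262
```

```bash
python3 - <<'E'
from h import *
plan(-.0239)
E
```

```text
tcp [ 0.5237 -0.0823  0.0525] F [ 0.7 -0.3 -1.3] move tool cm [ 0.148  0.096 -0.   ] yaw 11.23 tilt [-0.0028  0.0021] tipz 0.0173 along -0.022944540111741137
```

It dropped in, force back to about zero. Settle and read.

>>> {"fn": "jog_arm", "kwargs": {
  "increments": [
    [[0,0,0,0,0,0],[0,0,0,0,0,0]]
  ]
}}

```text
time: 14.85
tcp_pos: [0.5241, -0.0828, 0.0531]
orientation: [0.995, 0.098, -0.001, -0.001]
contact_force: [-0.2, 0.6, -1.0]
grip_width: 0.259
```

```bash
python3 - <<'E'
from h import *
plan(-.0239)
E
```

```text
tcp [ 0.5241 -0.0828  0.0531] F [-0.2  0.6 -1. ] move tool cm [ 0.125  0.034 -0.   ] yaw 11.22 tilt [-0.0019  0.0009] tipz 0.0179 along -0.023565032408850436
```

>>> {"fn": "jog_arm", "kwargs": {
  "increments": [
    [[0.02,0,0.05,0,0,0],[0,0,0.05,0,0,0],[0,0,0,0,0,0]]
  ]
}}

```text
time: 15.15
tcp_pos: [0.5247, -0.0831, 0.0528]
orientation: [0.995, 0.098, -0.0, -0.0]
contact_force: [0.3, 0.0, -1.0]
grip_width: 0.259
```

>>> {"fn": "jog_arm", "kwargs": {
  "increments": [
    [[0,0,0.05,0,0,0],[0,0,0.05,0,0,0],[0,0,0,0,0,0]]
  ]
}}

```text
time: 15.45
tcp_pos: [0.5249, -0.0831, 0.052]
orientation: [0.995, 0.098, -0.0, -0.0]
contact_force: [0.3, 0.5, -0.1]
grip_width: 0.264
```

>>> {"fn": "jog_arm", "kwargs": {
  "increments": [
    [[0,0,0.05,0,0,0],[0,0,0.05,0,0,0],[0,0,0,0,0,0]]
  ]
}}

```text
time: 15.75
tcp_pos: [0.5249, -0.0831, 0.051]
orientation: [0.995, 0.098, 0.0, -0.0]
contact_force: [-0.5, 1.8, 0.4]
grip_width: 0.259
```

>>> {"fn": "jog_arm", "kwargs": {
  "increments": [
    [[0,0,0.05,0,0,0],[0,0,0.05,0,0,0],[0,0,0.05,0,0,0],[0,0,0.05,0,0,0],[0,0,0,0,0,0]]
  ]
}}

```text
time: 16.25
tcp_pos: [0.5249, -0.0832, 0.0489]
orientation: [0.995, 0.098, -0.0, -0.0]
contact_force: [0.1, 2.9, 0.9]
grip_width: 0.262
```

>>> {"fn": "jog_arm", "kwargs": {
  "increments": [
    [[0,0,0.05,0,0,0],[0,0,0.05,0,0,0],[0,0,0.05,0,0,0],[0,0,0.05,0,0,0],[0,0,0,0,0,0]]
  ]
}}

```text
time: 16.75
tcp_pos: [0.5249, -0.0832, 0.0469]
orientation: [0.995, 0.098, -0.0, -0.0]
contact_force: [-1.3, 3.8, 1.2]
grip_width: 0.26
```

>>> {"fn": "jog_arm", "kwargs": {
  "increments": [
    [[0,0,0.05,0,0,0],[0,0,0.05,0,0,0],[0,0,0.05,0,0,0],[0,0,0.05,0,0,0],[0,0,0,0,0,0]]
  ]
}}

```text
time: 17.25
tcp_pos: [0.5249, -0.0832, 0.0449]
orientation: [0.995, 0.098, -0.0, -0.0]
contact_force: [-0.7, 5.0, 1.8]
grip_width: 0.261
```

>>> {"fn": "jog_arm", "kwargs": {
  "increments": [
    [[0,0,0.05,0,0,0],[0,0,0.05,0,0,0],[0,0,0.05,0,0,0],[0,0,0.05,0,0,0],[0,0,0,0,0,0]]
  ]
}}

```text
time: 17.75
tcp_pos: [0.5249, -0.0832, 0.0429]
orientation: [0.995, 0.098, -0.0, -0.0]
contact_force: [-1.6, 4.7, 1.6]
grip_width: 0.263
```

A side force of +5 N in y is building, so I ease 0.4 mm that way and go on.

>>> {"fn": "jog_arm", "kwargs": {
  "increments": [
    [[0,-0.04,0,0,0,0],[0,0,0.05,0,0,0],[0,0,0.05,0,0,0],[0,0,0.05,0,0,0],[0,0,0,0,0,0]]
  ]
}}

```text
time: 18.25
tcp_pos: [0.5248, -0.083, 0.0414]
orientation: [0.995, 0.098, -0.0, 0.0]
contact_force: [-0.7, 2.8, 0.5]
grip_width: 0.261
```

>>> {"fn": "jog_arm", "kwargs": {
  "increments": [
    [[0,0,0.03,0,0,0],[0,0,0.03,0,0,0],[0,0,0.03,0,0,0],[0,0,0,0,0,0]]
  ]
}}

```text
time: 18.65
tcp_pos: [0.5248, -0.083, 0.0405]
orientation: [0.995, 0.098, -0.0, 0.0]
contact_force: [-0.1, 2.2, 0.2]
grip_width: 0.258
```

>>> {"fn": "jog_arm", "kwargs": {
  "increments": [
    [[0,0,0.03,0,0,0],[0,0,0,0,0,0]]
  ]
}}

```text
time: 18.85
tcp_pos: [0.5248, -0.083, 0.0402]
orientation: [0.995, 0.098, -0.0, 0.0]
contact_force: [-0.8, 2.4, 0.8]
grip_width: 0.261
```

>>> {"fn": "jog_arm", "kwargs": {
  "increments": [
    [[0,0,0.03,0,0,0],[0,0,0,0,0,0]]
  ]
}}

```text
time: 19.05
tcp_pos: [0.5248, -0.0829, 0.0402]
orientation: [0.995, 0.098, 0.0, 0.0]
contact_force: [0.2, 2.8, 1.5]
grip_width: 0.26
```

>>> {"fn": "jog_arm", "kwargs": {
  "increments": [
    [[0,0,0.03,0,0,0],[0,0,0,0,0,0]]
  ]
}}

```text
time: 19.25
tcp_pos: [0.5249, -0.0829, 0.0401]
orientation: [0.995, 0.098, 0.0, 0.0]
contact_force: [-2.6, 2.7, 4.0]
grip_width: 0.259
```

>>> {"fn": "jog_arm", "kwargs": {
  "increments": [
    [[0,0,0.03,0,0,0],[0,0,0,0,0,0]]
  ]
}}

```text
time: 19.45
tcp_pos: [0.5249, -0.0829, 0.0401]
orientation: [0.995, 0.098, 0.0, 0.0]
contact_force: [-3.3, 1.4, 5.7]
grip_width: 0.261
```

Seated: z holds at 0.0401 while the force climbs to 5.7 N. Relieve the press, open.

>>> {"fn": "jog_arm", "kwargs": {
  "increments": [
    [[0,0,-0.04,0,0,0],[0,0,0,0,0,0]]
  ]
}}

```text
time: 19.65
tcp_pos: [0.5249, -0.0829, 0.0401]
orientation: [0.995, 0.098, 0.0, 0.0]
contact_force: [-2.6, 2.6, 5.4]
grip_width: 0.259
```

>>> {"fn": "jog_arm", "kwargs": {
  "increments": [
    [[0,0,0,0,0,0],[0,0,0,0,0,0],[0,0,0,0,0,0],[0,0,0,0,0,0],[0,0,0,0,0,0]]
  ],
  "jaw": 6
}}

```text
time: 20.15
tcp_pos: [0.5248, -0.083, 0.0397]
orientation: [0.995, 0.098, -0.0, 0.0]
contact_force: [0.0, 0.2, -0.0]
grip_width: 0.699
```

```bash
python3 - <<'E'
from h import *
f=grab('wrist','w11'); print(f['obs']['tcp_pos'],f['obs']['contact_force'],f['obs']['grip_width'])
E
```

```text
[ 0.52480586 -0.08296419  0.03965138] [ 0.03178789  0.20784805 -0.03060563] 0.6987824272933384
```

View pics/w11.png

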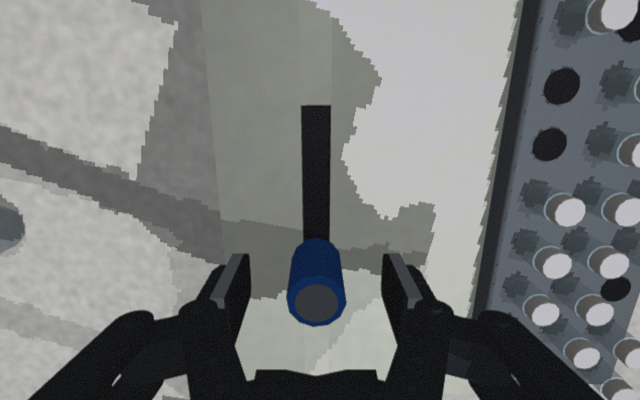

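The fingers are clear of the knob (316,298), which stands in the slot. Retreat straight up and check.

>>> {"fn": "jog_arm", "kwargs": {
  "increments": [
    [[0,0,-1,0,0,0],[0,0,-2,0,0,0],[0,0,-2.5,0,0,0],[0,0,-2.5,0,0,0],[0,0,-2.5,0,0,0]]
  ]
}}

```text
time: 20.7
tcp_pos: [0.5249, -0.0829, 0.1468]
orientation: [0.995, 0.098, 0.0, 0.0]
contact_force: [0.1, 0.1, 0.0]
grip_width: 0.699
```

>>> {"fn": "jog_arm", "kwargs": {
  "increments": [
    [[0,2,-2,0,0,0],[0,3,-2,0,0,0],[0,2,0,0,0,0],[0,0,0,0,0,0],[0,0,0,0,0,0]]
  ]
}}

```text
time: 21.2
tcp_pos: [0.5383, -0.1515, 0.185]
orientation: [0.995, 0.097, -0.0, -0.0]
contact_force: [-0.3, 0.5, 0.4]
grip_width: 0.701
```

>>> {"fn": "jog_arm", "kwargs": {
  "increments": [
    [[0,0,0,0,0,0],[0,0,0,0,0,0],[0,0,0,0,0,0]]
  ]
}}

```text
time: 21.5
tcp_pos: [0.5383, -0.1508, 0.1847]
orientation: [0.995, 0.098, -0.0, -0.0]
contact_force: [-0.1, -0.6, -0.9]
grip_width: 0.704
```

```bash
python3 - <<'E'
from h import *
f=grab('wrist','w12'); s=grab('side','s12'); g=grab('scene','sc12')
print(f['obs']['tcp_pos'],f['obs']['contact_force'])
k=proj(f,[.5249,-.083,.061]);print(k,dep(f,*k).round(4)); 
d=proj(f,[.55,-.083,.025]);print(dep(f,*d).round(4))
a=cv2.resize(s['pixels'][180:310,240:400],(480,390),interpolation=cv2.INTER_CUBIC)
cv2.imwrite('pics/c12.png',a)
E
```

```text
[ 0.53830186 -0.15080922  0.1847082 ] [-0.07275985 -0.58234319 -0.93856803]
(np.float64(317.62716742356974), np.float64(103.88054311622352)) [ 0.5249 -0.083   0.0615]
[ 0.5501 -0.083   0.0243]
```

View pics/w12.png

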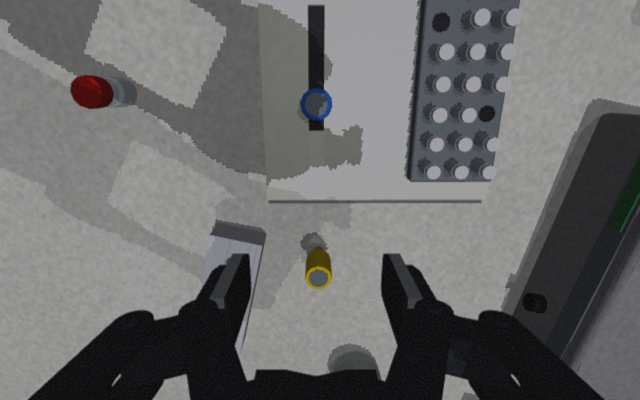

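View pics/c12.png

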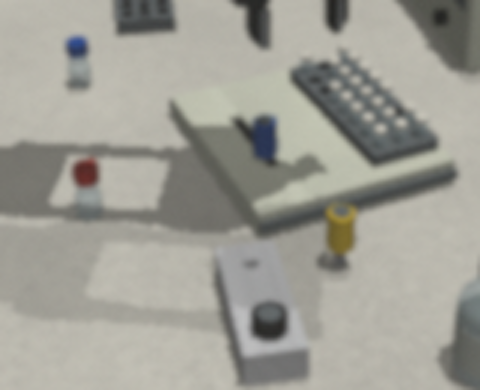

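View pics/sc12.png

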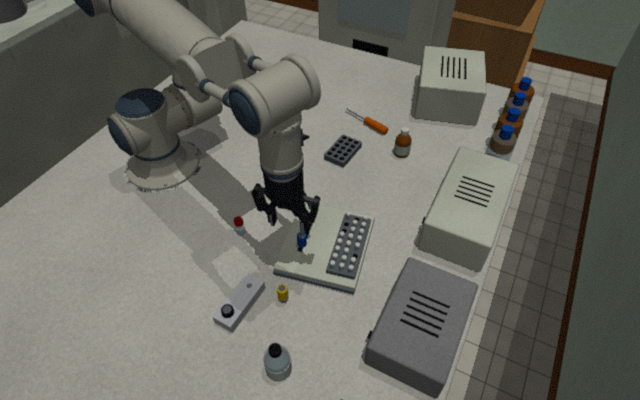

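The pin stands upright in the slot at wrist (316,104). Its knob top measures z 0.0615 (0.061 when flush), the plug and other items are where they were, and the arm is clear.

```bash
python3 -c "
from workcell import arm
print(arm.job_done())"
```

```text
the job is handed in; nothing more can be done
None
```

The blue-knobbed pin is home in the blind hole and released, and I handed the job in at about 21.7 s. `job_done` gives no verdict, so what follows is from my own readings.

- **Set-down:** I lifted the pin from the parking block and set it down about 37–38 mm from the slot's middle, at the deck's −y end. It rested there with about 5 N.
- **Finding the hole:** I slid it along deck +y. It dropped in about 24 mm from the middle, where a contrast-stretched wrist picture had shown the hole.
- **Seating:** I pushed until the height stopped falling. The highest reading against the deck was about 6 N and the largest side force about 5 N, well under 30 N. These were read at the end of each call, so brief peaks between readings would not show.
- **Final checks:** The knob top measured z = 0.0615 m, against 0.061 m for flush, and the pin looks upright. The force read about 1 N or less (sensor noise), and the gripper is clear of everything. By eye, the bystanders in view are where they were.

**Disagreements:** The wrist camera read about 1.2 mm off along the jaw direction. I cancelled this by aiming the pin relative to the slot as seen by the same camera. The closed jaws read about 22 mm on the 24 mm knob, but the grip held.

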